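# Open the empty spice jar for refilling

## Robot

A 6-joint arm with a two-finger parallel gripper is mounted at the origin on the work surface. World frame = base frame: x ahead of the robot, y to its left, z up, the work surface at z = 0. Lengths are in mm, angles in rad, forces in N, time in s.
With the tool pointing down it reaches from about 275 to 1000 mm from the base axis. Payload 8.4 kg.
Tool frame: the origin (TCP) lies on the centre line of the jaws, within the pads' length; the fingertips stand r.tip_reach ahead of it and the grasp point (between the pads) lies 11 mm behind it (r.tip_reach is the distance from the TCP to the fingertips, in mm); z points along the fingers, y is the line along which they close (so a half turn about z gives the same grasp; the last joint's range is limited). The gripper opens to 85 mm and grips with 20 to 120 N. Pads are 22 mm wide; open, the fingers measure 114 mm over their backs; the gripper's body (76 mm by 85 mm) begins 54 mm behind the grasp point. The pads swing forward as they close: fully open they stand 13 mm farther back than shut.
Start: joints at [1.101, 0.353, 1.633, -0, 1.155, -0.002], TCP at [281.826, 557.855, 239.281] pointing down, gripper open.
Joint ranges: [-2.63, 2.63], [-0.92, 2.1], [0.06, 2.66], [-1.3, 4.44], [0, 2.69], [-3.02, 3.02]. Speed limits (rad/s): [2.22, 2.22, 2.79, 3.14, 3.14, 3.14].

## Interface

Orientations are given as [roll, pitch, yaw] about the fixed x, y, z axes, in that order (R = Rz(yaw) Ry(pitch) Rx(roll)).
In Python, from rig import r gives the robot as it stands.
- The arm moves only by the tool carry_out, never from a script. Its argument "targets" is a list of rows, each an object with "dp": the shift along the tool's x, y, z in mm, a list of three; "yaw": the turn about the tool's z in degrees. A call has 1 to 12 rows; each row is the pose to reach, as a shift and turn from the pose commanded when the call began, along the tool's axes at that moment; what a row does not reach only later rows make up. A row lasts 1/8 s, in which the tool goes at most 62.5 mm and 10.7 degrees, less where a joint would pass 70% of its speed; a pose out of reach is approached as far as the arm can. A call with a gripper value outside its range is refused whole. "fingers" is the opening, from -1 (shut) to 1 (fully open), so that 0 is half open, set as the call begins (left out, the last holds). The fingers move at their own pace and stop on an object; "grip_force" is the grip in N (left out, the last holds). Time passes only in rows, so rows that repeat a pose let the fingers close. It gives the time, the measured TCP pose, the force, the opening and the grip force at its end, in the units of the state.
- r.sense(): the state, without advancing time (a new reading comes with each control period).
- r.grab_frame(name): name is "scene" or "top"; returns the picture (420x560x3 uint8, red, green, blue); there is no depth.
- r.get_calibration(name): a dict with "fx", "fy", "cx", "cy" (pixels), "rvec" (rotation vector, rad) and "tvec" (3), from world to camera coordinates, as OpenCV has them. Camera axes: x right, y down, z forward; pixel columns grow to the right and rows downward; lengths in mm; the calibration is good to about 2 mm. A picture is of the moment at which its call begins. get_calibration takes no time and is no camera call.
- r.sign_off(): hands the job in; it is judged then, once.
The state is a dict: "clock": time; "qpos": joint angles; "qvel": joint speeds; "joint_efforts": joint torques, N m; "eef_pos": TCP position; "tcp_rot": TCP orientation; "contact_force": force on the tool from outside, world axes, zero at the start; "wrist_torque": the same for the moment, N m; "opening": opening from 0.0 (shut) to 1.0 (fully open); "grasp_force": force on a finger pad.
Only numpy, scipy, OpenCV 4.12 (cv2) and the standard library are available. Lean on these libraries where they do the work, as an engineer would, in place of code of your own. Each camera call takes 0.05 s, during which the arm holds its last target. There are 200 camera calls.

## Task

Open the empty spice jar that stands in the wooden caddy so that it can be refilled: flip the white locking tab on its red cap right up, then unscrew the cap anticlockwise by feel, without forcing it against its stop, and lift it off without pulling the jar up out of the caddy. Set the cap down, right way up with the tab still raised, in the middle of the steel plate, lowering it on to the plate before you let go; leave the torch, the tumbler and the matchbox where they are.

Things in the scene. Friction and masses are not known exactly. Their poses are not given: they have to be found in the camera images.
- caddy: Brown wooden spice caddy, screwed to the counter, 46 high, 74 wide (its y) and 169 long (its x). Origin on the counter under the centre of the square jar well (50.5 wide, floor 8 above the counter); the second well, 69 along its -x (away from the robot), holds a white salt pot with a dark lid and knob, 78 high.
- jar: Empty clear-glass spice jar, loose in the well with about 1 mm play each side; about 260 g. Body 48 x 48 x 78 high, neck 34 across, rim 104 above the jar's underside. Origin: centre of its underside, z up. Its sides keep it from turning in the well; nothing holds it down but its weight.
- cap_mid (a point): Middle (on the axis, half-way up) of the jar's red round ribbed screw cap: 52 across, 27 high, so its flat top is 13.5 above and its open lower edge 13.5 below this point. Closed, the lower edge is 9 above the jar's square body. z up; x points from the tab's hinge to its lip. 70 g with the tab. A springy seal (9 N) lifts it 3 once clear of the lugs; it must rise 25 to leave the neck.
- flap_hinge (a point): Middle of the tab's hinge line, which runs along the cap's y axis across the middle of the cap's top, on the cap's axis, 16.2 above cap_mid and 2.7 above the cap's top. Same axes as cap_mid.
- flap_lip (a point): Middle of the rolled lip of the white flip tab; moves with it. The lip is a round bar 9 thick, 23 long across the tab and overhangs the cap's edge, on the robot's side, by 10, with free space below. Shut, this point is 8.7 above the cap's top, 32 from the hinge along the tab and 6 above the hinge line. Tab: 18 wide, 5 thick. x points along the tab from the hinge, y along the hinge.
- flap (a joint): Tab hinge angle, rad: 0 shut flat on the cap, 1.57 straight up, 2.3 its limit, leaning back. Friction holds it where it is left. It levers up with about 1 N under the lip; the jar lifts if pulled up with over about 3 N. Straight up, it stands 39 above the cap's top.
- plate_in (a point): Centre of the inner floor of the loose round stainless steel plate, 150 across, rim 12 high; the cap belongs here. z up. Plate 300 g.
- plate: The same steel plate; origin at the centre of its underside.
- torch: Blue plastic torch lying on the counter, 157 long along its x, 48 across the head. Leave alone. Origin: on the counter under its middle.
- tumbler: Plain steel tumbler, 68 across, 85 high. Leave alone. Origin: centre of its underside.
- matchbox: Red matchbox, 56 x 36 x 16. Leave alone. Origin: centre of its underside.
- cap: The same cap; origin at the centre of its lower edge. Unscrews anticlockwise from above with little drag (under 0.1 N m). Three lugs hold it; where they end is hidden and differs from jar to jar: clear after 0.55 to 1.25 rad of turn, and 0.17 rad after that a rigid stop rib, 19 from the axis. Over 0.25 N m there is forcing it. Tab shut, its plug in a notch of the glass rim bars the turn likewise.
Mind the look-alikes: they are no part of the job. Leave any pink look-alike of the jar alone. There is more than one size of the cap; the job needs the smaller.

How it is judged:
By the outcome, as a careful person would: the job done as asked, in the order asked, and still so for the second after the job is handed in, with the robot touching nothing.
It also fails if it takes over 72 s, if anything falls off the work surface, if the arm or the gripper's body presses on something with over 40 N, if the wrist force passes 120 N, or if a joint passes its speed limit or range.

## Working session

There is one attempt and no reset: what is moved stays moved. The work goes in short steps, Python scripts to look and compute and a tool call to move; the robot and the scene stay as the last step left them, time stands still between calls to the robot, and variables do not carry over. Pictures are saved under pics/ and viewed, at most 10 in all, crops included, and the job is handed in when it is done.

Besides the shell and the picture viewer there is one more tool, called after "Request:" by a JSON object that holds its "method" and its "body". carry_out: Moves the arm, as the interface text tells. Its arguments: {"type":"object","properties":{"targets":{"type":"array","items":{"type":"object","properties":{"dp":{"type":"array","items":{"type":"number"}},"yaw":{"type":"number"}}}},"fingers":{"type":"number"},"grip_force":{"type":"number"}},"required":["targets"]}

```bash
mkdir -p pics; ls; python3 - <<'E'
from rig import r
import cv2,numpy as np
for n in("scene","top"):
    im=r.grab_frame(n); cv2.imwrite(f"pics/{n}0.png",im[...,::-1])
    c=r.get_calibration(n); R=cv2.Rodrigues(np.array(c["rvec"],float))[0]; print(n,c["fx"],-R.T@np.array(c["tvec"],float).ravel(), R.round(2).tolist())
print(r.tip_reach, r.sense())
E
```

```text
pics
scene 409.5493285491078 [883.21907549 586.53063507 874.42619873] [[-0.88, 0.47, -0.01], [0.36, 0.66, -0.66], [-0.3, -0.58, -0.75]]
top 423.31931706159395 [455.75132129  17.80062412 978.12090283] [[-0.03, -1.0, 0.02], [-0.99, 0.02, -0.11], [0.11, -0.02, -0.99]]
8.0 {'clock': 0.1, 'qpos': array([ 1.10056767e+00,  3.53571054e-01,  1.63405046e+00,  1.20697270e-05,
        1.15521248e+00, -2.39595312e-03]), 'qvel': array([ 2.42536225e-03, -1.28473191e-03, -5.80288527e-04,  1.12959455e-03,
        3.07046157e-05, -1.09453778e-03]), 'joint_efforts': array([-1.36854138e-03, -6.06358624e+01, -3.42816174e+01, -1.15743865e-04,
        4.09676475e-03,  8.20274408e-06]), 'eef_pos': array([281.651652  , 557.47452068, 238.64562583]), 'tcp_rot': array([-3.14035134e+00, -1.40104774e-05,  2.67375507e+00]), 'contact_force': array([-0.07335808, -0.12532396,  0.03313961]), 'wrist_torque': array([0.01579511, 0.02735929, 0.00058008]), 'grasp_force': 0.0, 'opening': 1.0015284343852962}
```

View pics/scene0.png

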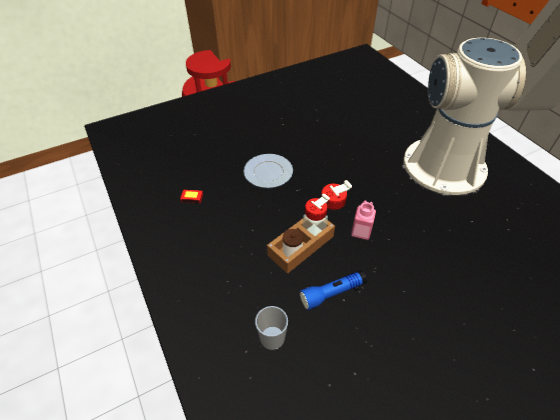

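View pics/top0.png

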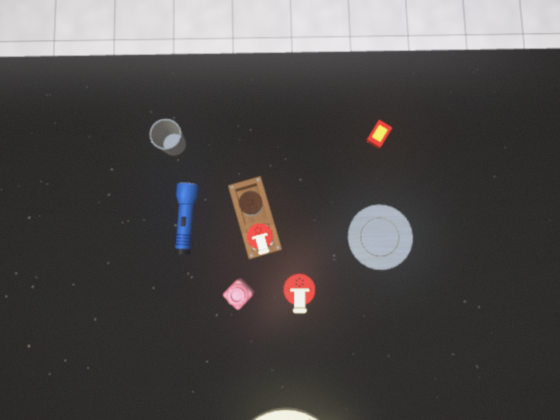

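The scene view shows the caddy at (300,240) with the jar's red cap at (317,208), the larger decoy cap at (335,193), the pink jar at (364,220) and the plate at (268,170). In the top view the cap is at (260,237), its lip at (264,251), the plate at (380,237), and the larger decoy cap at (299,290).

```bash
cat > h.py <<'E'
import cv2,numpy as np
from rig import r
def cal(n):
    c=r.get_calibration(n); K=np.array([[c["fx"],0,c["cx"]],[0,c["fy"],c["cy"]],[0,0,1.]])
    return K,np.array(c["rvec"],float),np.array(c["tvec"],float).ravel()
def ray(n,p):
    K,rv,t=cal(n);R=cv2.Rodrigues(rv)[0]
    return -R.T@t,R.T@np.linalg.inv(K)@np.array([p[0],p[1],1.])
def onz(n,p,z):
    o,d=ray(n,p);return (o+d*(z-o[2])/d[2]).round(1)
def proj(n,P):
    K,rv,t=cal(n);return cv2.projectPoints(np.array(P,float).reshape(-1,1,3),rv,t,K,None)[0].reshape(-1,2).round(1)
def tri(p,q):
    (a,u),(b,v)=ray("scene",p),ray("top",q);A=np.stack([u,-v],1);s=np.linalg.lstsq(A,b-a,rcond=None)[0]
    return ((a+u*s[0]+b+v*s[1])/2).round(1),np.linalg.norm(a+u*s[0]-b-v*s[1]).round(1)
def crop(im,x0,y0,w,h,k,f):
    cv2.imwrite(f,cv2.resize(im[y0:y0+h,x0:x0+w,::-1],None,fx=k,fy=k,interpolation=cv2.INTER_CUBIC))
E
python3 - <<'E'
from h import *
ims={n:r.grab_frame(n) for n in("scene","top")}
a,b=ims["top"],ims["scene"]
A=cv2.resize(a[170:275,205:285],None,fx=7,fy=5.5) if 0 else None
t=cv2.resize(a[172:272,220:290],(392,560),interpolation=cv2.INTER_CUBIC)
s=cv2.resize(b[175:275,265:335],(392,560),interpolation=cv2.INTER_CUBIC)
cv2.imwrite("pics/c0.png",np.hstack([t,s])[...,::-1])
for n,im in ims.items():
    h=cv2.cvtColor(im,cv2.COLOR_RGB2HSV)
    red=((h[...,0]<6)|(h[...,0]>174))&(h[...,1]>190)&(h[...,2]>90)
    wh=(h[...,1]<60)&(h[...,2]>190)
    for nm,m in(("red",red),("white",wh)):
        k,l,st,c=cv2.connectedComponentsWithStats(m.astype(np.uint8))
        for i in range(1,k):
            if 20<st[i,4]<3000: print(n,nm,st[i],c[i].round(1))
h=cv2.cvtColor(a,cv2.COLOR_RGB2HSV); m=((h[...,2]>90)).astype(np.uint8); m[:, :335]=0; m[:190]=0
c=max(cv2.findContours(m,0,1)[0],key=cv2.contourArea);e=cv2.fitEllipse(c);print("plate",e,onz("top",e[0],12))
h2=cv2.cvtColor(b,cv2.COLOR_RGB2HSV)
cad=((h[...,0]>6)&(h[...,0]<20)&(h[...,1]>90)&(h[...,2]>60)).astype(np.uint8);cad[:120]=0
c=max(cv2.findContours(cad,0,1)[0],key=cv2.contourArea);bx=cv2.boxPoints(cv2.minAreaRect(c));print("caddy",[onz("top",p,46).tolist() for p in bx])
E
```

```text
scene red [ 183   50   52   46 1329] [205.   70.9]
scene red [305 183  42  37 657] [325.3 203.1]
scene red [180 190  23  13 127] [192.2 195.3]
scene white [371  34  21  16 180] [378.9  42.7]
scene white [459  38  67  42 494] [497.5  63.2]
scene white [442  53  34  39 620] [459.4  74.2]
scene white [389  54  41  33 549] [411.9  68. ]
scene white [503  69  16  22 151] [512.4  82.5]
scene white [ 489  118   71   65 1433] [526.4 148.4]
scene white [ 405  138   83   55 1155] [445.2 174.5]
scene white [ 245  154   47   33 1176] [267.8 170.3]
scene white [330 180  22  15 137] [341.1 187.5]
scene white [312 194  18  14 105] [320.8 200.8]
scene white [308 218  17  18 118] [314.7 227.5]
scene white [293 244  10   8  26] [297.  247.7]
scene white [263 327  19   9 122] [271.8 331.4]
top white [357 206  55  62 990] [389.6 234.8]
top white [352 218  17   8  40] [360.6 222.3]
top white [362 220  36  35 962] [379. 237.]
top white [252 233  17  22 201] [261.2 243.5]
top white [350 240  21  19 172] [358.5 250.2]
top white [290 289  19  24 288] [299. 300.]
top white [232 290  12  10  94] [237.4 294.9]
top white [255 410  61  10 424] [285.1 415.5]
plate ((379.85528564453125, 236.7323455810547), (64.3993911743164, 66.14752197265625), 140.6754913330078) [ 492.3 -231.2   12. ]
caddy [[615.2, 113.3, 46.0], [635.5, 37.4, 46.0], [467.8, -6.0, 46.0], [448.7, 68.7, 46.0]]
```

View pics/c0.png

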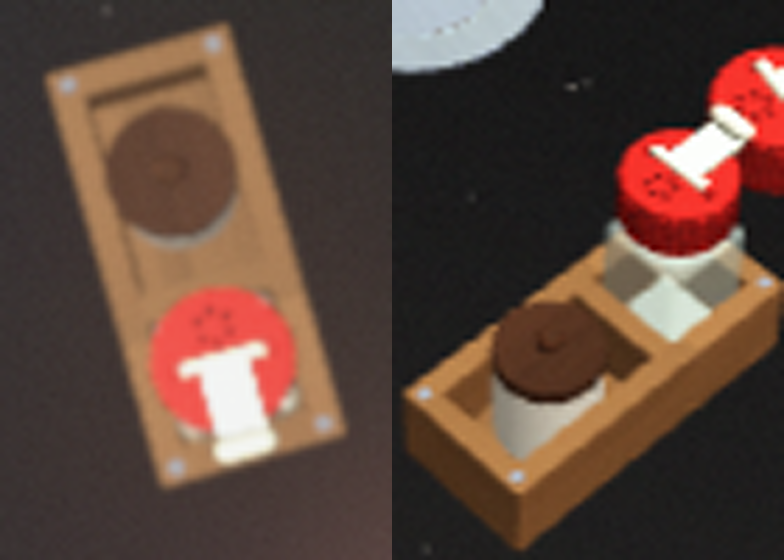

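The crop shows the jar's cap in the top view at about (260,236.6) with its lip at (264,251.8). In the scene view the cap top is at (316.3,206.6) and the lip at (325.9,197.3). The tab lies roughly along the caddy axis, pointing at the robot.

```bash
python3 - <<'E'
from h import *
ct,lt=(260,236.6),(263.9,251.8)
cs,ls=(316.3,206.6),(325.9,197.3)
print("cap",tri(cs,ct),onz("top",ct,122),onz("scene",cs,122))
print("lip",tri(ls,lt),onz("top",lt,133),onz("scene",ls,133))
h0=((183/5.6+220),(372/5.6+172));h1=(265/5.6+220,350/5.6+172)
a,b=onz("top",h0,125),onz("top",h1,125);d=b-a;print("hinge",a,b,np.degrees(np.arctan2(d[1],d[0])))
l0=(217/5.6+220,455/5.6+172);l1=(275/5.6+220,440/5.6+172)
a,b=onz("top",l0,131),onz("top",l1,131);d=b-a;print("lip",a,b,np.degrees(np.arctan2(d[1],d[0])))
print(onz("scene",(268,170),6))
im=r.grab_frame("top");h=cv2.cvtColor(im,cv2.COLOR_RGB2HSV);m=(h[...,1]>150)&((h[...,0]<8)|(h[...,0]>172));m[:220]=0;m[262:]=0;m[:,:240]=0;m[:,280:]=0
ys,xs=np.nonzero(m);print(xs.min(),xs.max(),ys.min(),ys.max(),cv2.minEnclosingCircle(np.stack([xs,ys],1).astype(np.float32)))
E
```

```text
cap (array([495.4,  40. , 113.4]), np.float64(1.3)) [494.5  40.1 122. ] [500.2  45.7 122. ]
lip (array([464.1,  32.6, 124.1]), np.float64(0.9)) [463.7  32.7 133. ] [469.4  38.9 133. ]
hinge [491.   54.8 125. ] [498.2  25.2 125. ] -76.3286928678042
lip [461.1  43.1 131. ] [465.9  22.4 131. ] -76.94475277620352
[ 493.6 -234.6    6. ]
247 272 223 247 ((259.19232177734375, 235.73077392578125), 13.125020027160645)
```

```bash
cat > mv.py <<'E'
import numpy as np
def mv(cur,*tg):  # cur/tg: x,y,z,yawdeg (world commanded) -> dp, yaw in tool axes
    c=np.array(cur,float);a=np.radians(c[3]);tx=np.array([np.cos(a),np.sin(a)]);ty=np.array([np.sin(a),-np.cos(a)])
    for t in tg:
        t=np.array(t,float);d=t-c;print(t.round(1),"->",[round(d[:2]@tx,1),round(d[:2]@ty,1),round(-d[2],1)],"yaw",round(-d[3],1))
E
python3 -c "
from mv import *
mv((281.826,557.855,239.281,153.2),(441.5,28,239.281,153.2-60),(441.5,28,239.281,13.5))"
```

```text
[441.5  28.  239.3  93.2] -> [np.float64(-381.4), np.float64(-400.9), np.float64(-0.0)] yaw 60.0
[441.5  28.  239.3  13.5] -> [np.float64(-381.4), np.float64(-400.9), np.float64(-0.0)] yaw 139.7
```

Request:
{"method": "carry_out", "body": {"targets": [{"dp": [-381,-401,0],"yaw": 139.7},{"dp": [-381,-401,0],"yaw": 139.7},{"dp": [-381,-401,0],"yaw": 139.7},{"dp": [-381,-401,0],"yaw": 139.7},{"dp": [-381,-401,0],"yaw": 139.7},{"dp": [-381,-401,0],"yaw": 139.7},{"dp": [-381,-401,0],"yaw": 139.7},{"dp": [-381,-401,0],"yaw": 139.7},{"dp": [-381,-401,0],"yaw": 139.7},{"dp": [-381,-401,0],"yaw": 139.7},{"dp": [-381,-401,0],"yaw": 139.7},{"dp": [-381,-401,0],"yaw": 139.7}], "fingers": -1, "grip_force": 20}}

```text
clock: 1.75
eef_pos: [441.0, 27.8, 239.3]
tcp_rot: [-3.142, 0.0, 0.417]
contact_force: [0.0, -0.0, 0.4]
opening: 0.001
grasp_force: 0.0
```

Request:
{"method": "carry_out", "body": {"targets": [{"dp": [0,0,60],"yaw": 5},{"dp": [0,0,80],"yaw": 10.5},{"dp": [0,0,80],"yaw": 10.5},{"dp": [0,0,80],"yaw": 10.5}]}}

```text
clock: 2.25
eef_pos: [441.8, 28.2, 160.2]
tcp_rot: [3.141, -0.001, 0.243]
contact_force: [1.3, 0.2, -0.7]
opening: 0.002
grasp_force: 0.0
```

```bash
python3 - <<'E'
from h import *
a,b=r.grab_frame("top"),r.grab_frame("scene")
t=cv2.resize(a[205:275,215:285],(392,392),interpolation=cv2.INTER_CUBIC)
s=cv2.resize(b[150:220,290:360],(392,392),interpolation=cv2.INTER_CUBIC)
cv2.imwrite("pics/c1.png",np.hstack([t,s])[...,::-1])
x=r.sense();print(x["eef_pos"],np.degrees(x["tcp_rot"]),x["contact_force"])
E
```

```text
[442.02764803  28.197517   160.48744019] [ 1.79976347e+02 -1.26834899e-01  1.38602750e+01] [ 0.86631455 -0.77160403  0.63841839]
```

View pics/c1.png

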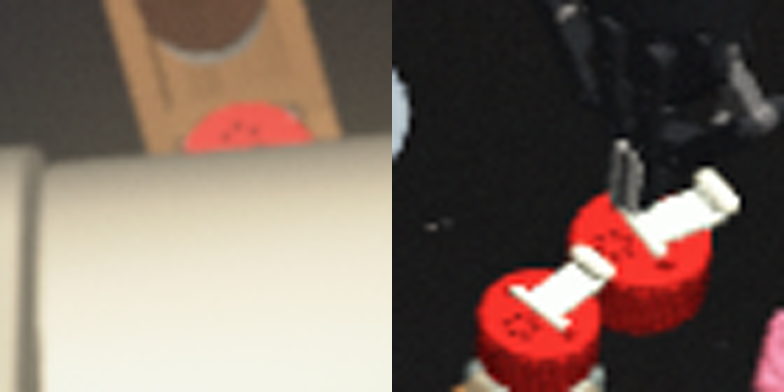

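The right half shows the closed fingertips at about (625,180), outside and above the jar's lip at (592,263). The left half shows the arm hiding the lip from the top camera, so I will go by feel.

Request:
{"method": "carry_out", "body": {"targets": [{"dp": [0,0,14],"yaw": 0},{"dp": [0,0,28],"yaw": 0},{"dp": [0,0,28],"yaw": 0},{"dp": [0,0,28],"yaw": 0},{"dp": [2,0,28],"yaw": 0},{"dp": [4,0,28],"yaw": 0},{"dp": [4,0,28],"yaw": 0},{"dp": [4,0,28],"yaw": 0}]}}

```text
clock: 3.35
eef_pos: [445.0, 29.1, 131.4]
tcp_rot: [3.142, -0.0, 0.241]
contact_force: [0.1, -0.3, -0.5]
opening: 0.004
grasp_force: 0.0
```

Request:
{"method": "carry_out", "body": {"targets": [{"dp": [1,0,0],"yaw": 0},{"dp": [2,0,0],"yaw": 0},{"dp": [2,0,0],"yaw": 0},{"dp": [2,0,0],"yaw": 0}]}}

```text
clock: 3.85
eef_pos: [446.9, 29.6, 131.3]
tcp_rot: [3.142, 0.0, 0.241]
contact_force: [-0.3, -0.1, -0.4]
opening: -0.001
grasp_force: 0.0
```

Request:
{"method": "carry_out", "body": {"targets": [{"dp": [1,0,0],"yaw": 0},{"dp": [2,0,0],"yaw": 0},{"dp": [2,0,0],"yaw": 0},{"dp": [2,0,0],"yaw": 0}]}}

```text
clock: 4.35
eef_pos: [448.8, 30.0, 131.3]
tcp_rot: [3.142, 0.0, 0.241]
contact_force: [-0.0, -0.4, 0.5]
opening: 0.005
grasp_force: 0.0
```

Request:
{"method": "carry_out", "body": {"targets": [{"dp": [1,0,0],"yaw": 0},{"dp": [1.5,0,0],"yaw": 0},{"dp": [1.5,0,0],"yaw": 0},{"dp": [1.5,0,0],"yaw": 0}]}}

```text
clock: 4.85
eef_pos: [450.3, 30.4, 131.3]
tcp_rot: [3.142, 0.0, 0.241]
contact_force: [-0.2, 0.2, -0.8]
opening: 0.002
grasp_force: 0.0
```

Request:
{"method": "carry_out", "body": {"targets": [{"dp": [1,0,0],"yaw": 0},{"dp": [1.5,0,0],"yaw": 0},{"dp": [1.5,0,0],"yaw": 0},{"dp": [1.5,0,0],"yaw": 0}]}}

```text
clock: 5.35
eef_pos: [451.6, 30.7, 131.3]
tcp_rot: [-3.142, 0.0, 0.241]
contact_force: [-1.5, -0.3, 1.5]
opening: 0.002
grasp_force: 0.5
```

Request:
{"method": "carry_out", "body": {"targets": [{"dp": [1,0,0],"yaw": 0},{"dp": [1,0,0],"yaw": 0},{"dp": [1,0,0],"yaw": 0}]}}

```text
clock: 5.72
eef_pos: [452.7, 31.0, 131.3]
tcp_rot: [-3.142, 0.0, 0.241]
contact_force: [-0.6, -0.4, 0.6]
opening: 0.001
grasp_force: 0.5
```

Request:
{"method": "carry_out", "body": {"targets": [{"dp": [1,0,-1],"yaw": 0},{"dp": [1.2,0,-2],"yaw": 0},{"dp": [1.5,0,-3],"yaw": 0},{"dp": [1.8,0,-4],"yaw": 0}]}}

```text
clock: 6.22
eef_pos: [454.5, 31.4, 135.4]
tcp_rot: [3.142, -0.0, 0.241]
contact_force: [-0.4, -0.1, -0.5]
opening: 0.003
grasp_force: 0.3
```

```bash
python3 - <<'E'
from h import *
b=r.grab_frame("scene")
crop(b,290,160,70,60,8,"pics/c2.png")
x=r.sense();print(x["eef_pos"],x["contact_force"],x["wrist_torque"])
E
```

```text
[454.62288033  31.43980731 135.47363944] [-0.47390975 -0.08095154  0.75593557] [-0.06206534  0.0653382   0.06292124]
```

View pics/c2.png

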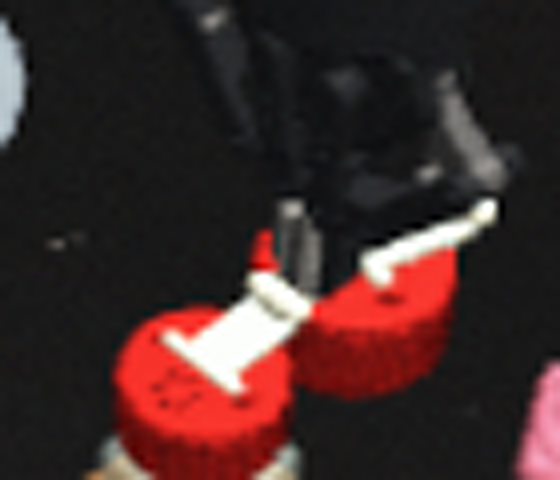

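The picture shows the fingertip touching the outside of the jar's lip at (278,295), with hardly any force. I keep pushing in and up.

Request:
{"method": "carry_out", "body": {"targets": [{"dp": [0.7,0,-1.5],"yaw": 0},{"dp": [1.5,0,-3],"yaw": 0},{"dp": [2.3,0,-4.5],"yaw": 0},{"dp": [3,0,-6],"yaw": 0}]}}

```text
clock: 6.78
eef_pos: [457.4, 32.2, 141.4]
tcp_rot: [-3.142, 0.0, 0.241]
contact_force: [-1.6, 0.1, -0.4]
opening: -0.003
grasp_force: 0.5
```

```bash
python3 - <<'E'
from h import *
b=r.grab_frame("scene")
crop(b,290,160,70,60,8,"pics/c3.png")
x=r.sense();print(x["eef_pos"],x["contact_force"],x["wrist_torque"])
E
```

```text
[457.65187693  32.19605535 141.56910727] [-0.82230934  0.2673256   0.570045  ] [-0.00679302  0.09703248  0.00870136]
```

View pics/c3.png

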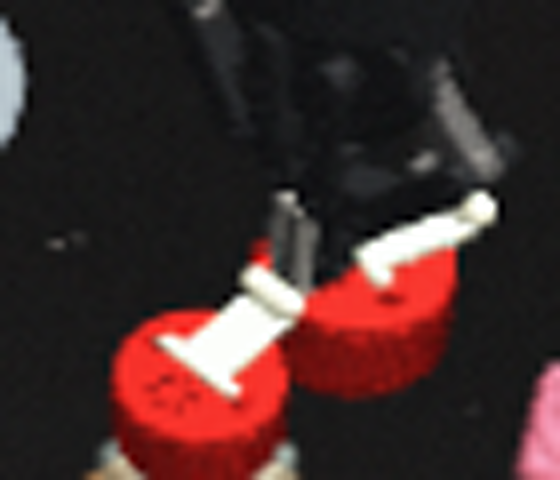

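```bash
python3 - <<'E'
from h import *
for a in(0,10,20,30,40):
    t=np.radians(a+10.6);H=np.array([497,41,124.7]);u=np.array([-.971,-.24,0])
    p=proj("scene",[H,H+32.6*np.cos(t)*u+[0,0,32.6*np.sin(t)]]);print(a,p,p[1]-p[0])
E
```

```text
0 [[316.5 204.1]
 [325.8 196. ]] [ 9.3 -8.1]
10 [[316.5 204.1]
 [325.6 194.8]] [ 9.1 -9.3]
20 [[316.5 204.1]
 [325.  193.8]] [  8.5 -10.3]
30 [[316.5 204.1]
 [324.2 193.2]] [  7.7 -10.9]
40 [[316.5 204.1]
 [323.2 192.9]] [  6.7 -11.2]
```

The tab is raised about 10° and the finger has slipped up the lip. I back off, lower it and push again with more inward motion.

Request:
{"method": "carry_out", "body": {"targets": [{"dp": [-3,0,0],"yaw": 0},{"dp": [-4,0,4],"yaw": 0},{"dp": [-4,0,8],"yaw": 0},{"dp": [-2,0,8],"yaw": 0},{"dp": [0,0,8],"yaw": 0},{"dp": [1,0,7.5],"yaw": 0},{"dp": [2,0,6],"yaw": 0},{"dp": [3,0,4.5],"yaw": 0},{"dp": [4,0,3],"yaw": 0},{"dp": [5,0,1.5],"yaw": 0}]}}

```text
clock: 8.07
eef_pos: [460.8, 33.1, 139.5]
tcp_rot: [-3.141, 0.003, 0.241]
contact_force: [-7.8, -1.8, 1.2]
opening: 0.0
grasp_force: 3.8
```

```bash
python3 - <<'E'
from h import *
b=r.grab_frame("scene")
crop(b,290,160,70,60,8,"pics/c4.png")
x=r.sense();print(x["eef_pos"],x["contact_force"],x["wrist_torque"])
E
```

```text
[460.99890232  33.15824387 139.6565439 ] [-7.09180834 -2.75644082  2.37441859] [-0.29125101  1.20475087 -0.00490595]
```

View pics/c4.png

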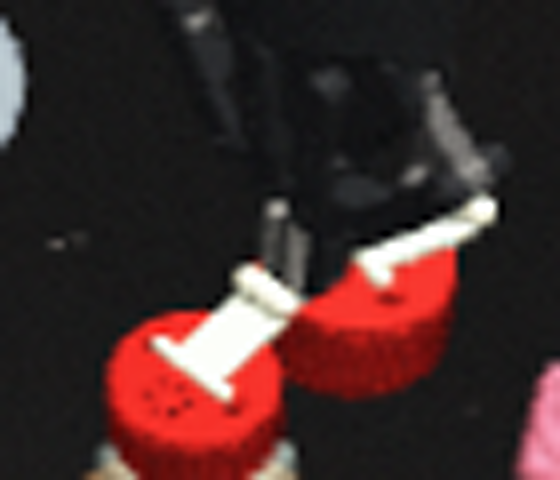

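Request:
{"method": "carry_out", "body": {"targets": [{"dp": [-2,0,0],"yaw": 0},{"dp": [-2.5,0,-1],"yaw": 0},{"dp": [-2.3,0,-2],"yaw": 0},{"dp": [-2,0,-3],"yaw": 0},{"dp": [-1.5,0,-4.5],"yaw": 0},{"dp": [-1,0,-6],"yaw": 0}]}}

```text
clock: 8.88
eef_pos: [461.4, 33.1, 145.9]
tcp_rot: [-3.142, -0.0, 0.241]
contact_force: [-0.7, -0.2, -0.9]
opening: 0.001
grasp_force: 0.4
```

Request:
{"method": "carry_out", "body": {"targets": [{"dp": [0.5,0,-1.5],"yaw": 0},{"dp": [1.2,0,-3],"yaw": 0},{"dp": [2,0,-4.5],"yaw": 0},{"dp": [2.8,0,-6],"yaw": 0}]}}

```text
clock: 9.38
eef_pos: [464.0, 33.8, 151.9]
tcp_rot: [3.142, 0.0, 0.241]
contact_force: [-0.8, -0.5, -0.8]
opening: 0.002
grasp_force: 0.4
```

```bash
python3 - <<'E'
from h import *
b=r.grab_frame("scene")
crop(b,290,160,70,60,8,"pics/c5.png")
x=r.sense();print(x["eef_pos"],x["contact_force"],x["wrist_torque"])
h=cv2.cvtColor(b[160:220,290:330],cv2.COLOR_RGB2HSV)
m=((h[...,1]<90)&(h[...,2]>170)).astype(np.uint8)
k,l,st,c=cv2.connectedComponentsWithStats(m)
for i in range(1,k):
    if st[i,4]>15: print(st[i],c[i])
E
```

```text
[464.25127422  33.7987565  152.06148002] [-0.07140441 -0.74405183  0.81094822] [-0.02216786  0.27190441 -0.0136516 ]
[ 0  4  3 13 28] [ 0.67857143 10.07142857]
[ 19  32  17  18 127] [28.17322835 40.42519685]
```

View pics/c5.png

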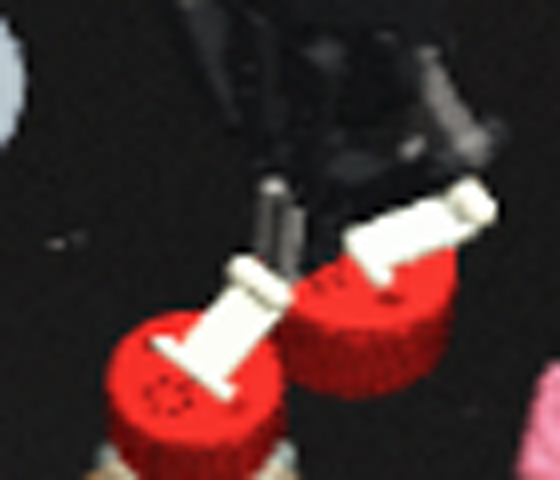

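The tab is now at about 24°: the lip is at (262,280) in the crop and the hinge at (193,368). Another stroke from lower down follows.

Request:
{"method": "carry_out", "body": {"targets": [{"dp": [-4,0,2],"yaw": 0},{"dp": [-4,0,9],"yaw": 0},{"dp": [-4,0,15],"yaw": 0},{"dp": [-2,0,15],"yaw": 0},{"dp": [0,0,14],"yaw": 0},{"dp": [1,0,12],"yaw": 0},{"dp": [2,0,9.5],"yaw": 0},{"dp": [3,0,7],"yaw": 0},{"dp": [4,0,5],"yaw": 0},{"dp": [5,0,3],"yaw": 0}]}}

```text
clock: 10.68
eef_pos: [468.9, 35.0, 149.0]
tcp_rot: [3.142, -0.0, 0.241]
contact_force: [-0.6, -0.5, -0.9]
opening: -0.003
grasp_force: 0.4
```

Request:
{"method": "carry_out", "body": {"targets": [{"dp": [1,0,-1.5],"yaw": 0},{"dp": [2,0,-3],"yaw": 0},{"dp": [3,0,-4.5],"yaw": 0}]}}

```text
clock: 11.05
eef_pos: [471.8, 35.7, 153.4]
tcp_rot: [3.142, 0.0, 0.241]
contact_force: [-0.6, 0.1, -1.7]
opening: -0.002
grasp_force: 0.4
```

```bash
cat > lip.py <<'E'
from h import *
def lip():
    b=r.grab_frame("scene");x=r.sense();print(x["clock"],x["eef_pos"].round(1),x["contact_force"].round(1))
    h=cv2.cvtColor(b,cv2.COLOR_RGB2HSV);m=((h[...,1]<90)&(h[...,2]>150)).astype(np.uint8)
    k,l,st,c=cv2.connectedComponentsWithStats(m)
    for i in range(1,k):
        if st[i,4]>40 and 295<c[i][0]<330 and 160<c[i][1]<212:
            ys,xs=np.nonzero(l==i);print(st[i],c[i].round(1))
            for y in range(ys.min(),ys.max()+1,1): print(y,xs[ys==y].min(),xs[ys==y].max(),end="; ")
    red=((h[...,0]<6)|(h[...,0]>174))&(h[...,1]>190)&(h[...,2]>90)
    ys,xs=np.nonzero(red[190:225,295:320]);print("red left",xs.min()+295,"top",ys.min()+190)
E
python3 -c "from lip import *;lip()"
```

```text
11.1 [472.1  35.7 153.6] [-0.4 -0.6 -0.4]
[309 192  16  18 120] [317.2 199.9]
192 316 319; 193 316 320; 194 317 322; 195 317 323; 196 316 324; 197 315 323; 198 315 322; 199 315 322; 200 314 321; 201 314 320; 202 309 320; 203 310 319; 204 311 319; 205 312 318; 206 314 317; 207 315 317; 208 316 318; 209 317 318; red left 303 top 199
```

Request:
{"method": "carry_out", "body": {"targets": [{"dp": [-3,0,2],"yaw": 0},{"dp": [-3,0,10],"yaw": 0},{"dp": [-1,0,12],"yaw": 0},{"dp": [1,0,11],"yaw": 0},{"dp": [2.5,0,9],"yaw": 0},{"dp": [4,0,7],"yaw": 0},{"dp": [5.5,0,5],"yaw": 0},{"dp": [7,0,3],"yaw": 0},{"dp": [8.5,0,1.5],"yaw": 0},{"dp": [10,0,0],"yaw": 0}]}}

```text
clock: 12.35
eef_pos: [481.6, 38.1, 153.4]
tcp_rot: [-3.142, 0.0, 0.241]
contact_force: [-1.0, -0.6, 0.1]
opening: 0.003
grasp_force: 0.4
```

```bash
python3 -c "from lip import *;lip()"
```

```text
12.4 [481.9  38.1 153.6] [-1.2 -0.6 -0. ]
[309 193  13  17  99] [315.6 200.6]
193 313 315; 194 313 317; 195 313 318; 196 314 319; 197 315 321; 198 314 320; 199 314 320; 200 313 319; 201 313 319; 202 309 318; 203 310 318; 204 311 318; 205 312 317; 206 314 317; 207 315 317; 208 316 318; 209 317 318; red left 303 top 199
```

Request:
{"method": "carry_out", "body": {"targets": [{"dp": [2,0,0],"yaw": 0},{"dp": [4,0,0],"yaw": 0},{"dp": [6,0,0],"yaw": 0},{"dp": [8,0,0],"yaw": 0},{"dp": [10,0,0],"yaw": 0},{"dp": [12,0,0],"yaw": 0},{"dp": [14,0,0],"yaw": 0},{"dp": [16,0,0],"yaw": 0},{"dp": [18,0,0],"yaw": 0},{"dp": [20,0,0],"yaw": 0}]}}

```text
clock: 13.65
eef_pos: [500.9, 42.8, 153.2]
tcp_rot: [-3.142, 0.0, 0.241]
contact_force: [-1.6, -0.5, 0.1]
opening: -0.002
grasp_force: 0.8
```

```bash
python3 - <<'E'
from lip import *
lip()
for a in(60,80,90,100,110,120):
    t=np.radians(a+10.6);H=np.array([497,41,124.7]);u=np.array([-.971,-.24,0])
    p=proj("scene",[H,H+32.6*np.cos(t)*u+[0,0,32.6*np.sin(t)]]);print(a,p[1]-p[0])
E
```

```text
13.7 [501.2  42.9 153.3] [-1.3  0.1  0.4]
[305 199  14  11  54] [311.1 202.9]
199 307 310; 200 305 311; 201 306 313; 202 306 314; 203 308 314; 204 309 314; 205 310 315; 206 315 316; 207 316 317; 208 316 318; 209 317 318; red left 303 top 201
60 [  4.  -10.8]
80 [ 0.7 -9. ]
90 [-1.  -7.7]
100 [-2.6 -6.1]
110 [-4.2 -4.3]
120 [-5.7 -2.4]
```

Request:
{"method": "carry_out", "body": {"targets": [{"dp": [-20,0,0],"yaw": 0},{"dp": [-40,0,-40],"yaw": 0},{"dp": [-80,0,-80],"yaw": 0},{"dp": [-130,0,-90],"yaw": 0},{"dp": [-160,0,-90],"yaw": 0},{"dp": [-160,0,-90],"yaw": 0}], "fingers": 1}}

```text
clock: 14.45
eef_pos: [344.4, 4.4, 243.7]
tcp_rot: [3.141, -0.002, 0.24]
contact_force: [0.4, -0.3, -0.1]
opening: 1.001
grasp_force: 0.0
```

```bash
python3 - <<'E'
from lip import *
lip()
a,b=r.grab_frame("top"),r.grab_frame("scene")
t=cv2.resize(a[205:275,215:285],(392,392),interpolation=cv2.INTER_CUBIC)
s=cv2.resize(b[165:235,280:350],(392,392),interpolation=cv2.INTER_CUBIC)
cv2.imwrite("pics/c6.png",np.hstack([t,s])[...,::-1])
E
```

```text
14.5 [345.8   4.6 243.9] [1.3 0.8 0.5]
[308 197  14  11  56] [314.1 200.8]
197 310 312; 198 308 314; 199 309 318; 200 309 318; 201 310 317; 202 312 317; 203 313 317; 204 318 318; 205 318 318; 206 318 320; 207 319 321; red left 305 top 198
```

View pics/c6.png

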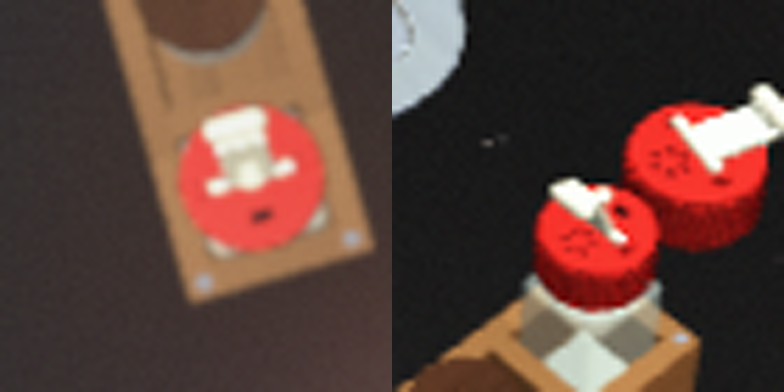

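The left half shows the jar's cap at (252,177) in the crop with the tab raised and leaning slightly back. The right half shows the tab up and the jar upright in the caddy. I move over the cap.

Request:
{"method": "carry_out", "body": {"targets": [{"dp": [60,0,0],"yaw": 0},{"dp": [110,0.5,0],"yaw": 0},{"dp": [154.5,0.5,10],"yaw": 0},{"dp": [154.5,0.5,43],"yaw": 0},{"dp": [154.5,0.5,43],"yaw": 0},{"dp": [154.5,0.5,43],"yaw": 0}]}}

```text
clock: 15.35
eef_pos: [496.1, 41.1, 200.7]
tcp_rot: [-3.142, 0.0, 0.241]
contact_force: [0.0, 0.1, 1.5]
opening: 1.002
grasp_force: 0.0
```

Request:
{"method": "carry_out", "body": {"targets": [{"dp": [0,0,25],"yaw": 0},{"dp": [0,0,50],"yaw": 0},{"dp": [0,0,70],"yaw": 0},{"dp": [0,0,85],"yaw": 0},{"dp": [0,0,97.5],"yaw": 0},{"dp": [0,0,97.5],"yaw": 0},{"dp": [0,0,97.5],"yaw": 0}]}}

```text
clock: 16.23
eef_pos: [496.1, 41.1, 103.3]
tcp_rot: [3.141, -0.001, 0.24]
contact_force: [-0.1, -0.9, 0.4]
opening: 1.0
grasp_force: 0.0
```

Request:
{"method": "carry_out", "body": {"targets": [{"dp": [0,0,0],"yaw": 0},{"dp": [0,0,0],"yaw": 0},{"dp": [0,0,0],"yaw": 0},{"dp": [0,0,0],"yaw": 0},{"dp": [0,0,0],"yaw": 0},{"dp": [0,0,0],"yaw": 0}], "fingers": -1, "grip_force": 20}}

```text
clock: 16.98
eef_pos: [496.0, 41.2, 103.2]
tcp_rot: [-3.141, -0.001, 0.24]
contact_force: [-0.8, 1.2, 5.5]
opening: 0.599
grasp_force: 25.9
```

```bash
python3 -c "
from rig import r
x=r.sense();print({k:x[k] for k in('clock','eef_pos','tcp_rot','contact_force','wrist_torque','opening','grasp_force','qpos')})"
```

```text
{'clock': 16.975, 'eef_pos': array([496.00618153,  41.19253217, 103.2252034 ]), 'tcp_rot': array([-3.14149868e+00, -7.97520600e-04,  2.40479834e-01]), 'contact_force': array([-0.77938401,  1.20665589,  5.49319641]), 'wrist_torque': array([0.26344637, 0.22248652, 0.00749695]), 'opening': 0.5994662852011784, 'grasp_force': 25.90548147330992, 'qpos': array([7.96962578e-02, 3.41048292e-01, 2.01698606e+00, 3.12561980e-04,
       7.82786138e-01, 1.40979121e+00])}
```

Request:
{"method": "carry_out", "body": {"targets": [{"dp": [0,0,0],"yaw": -4},{"dp": [0,0,0],"yaw": -8},{"dp": [0,0,0],"yaw": -12},{"dp": [0,0,0],"yaw": -12},{"dp": [0,0,0],"yaw": -12}]}}

```text
clock: 17.6
eef_pos: [496.1, 41.1, 103.1]
tcp_rot: [3.141, -0.001, 0.449]
contact_force: [0.0, 1.3, 5.4]
opening: 0.602
grasp_force: 25.8
```

```bash
cat > s.py <<'E'
from rig import r
import numpy as np
x=r.sense();print(x['clock'],x['eef_pos'].round(1),np.degrees(x['tcp_rot'][2]).round(1),'F',x['contact_force'].round(2),'T',x['wrist_torque'].round(3),'op',round(x['opening'],3),round(x['grasp_force'],1),'j6e',x['joint_efforts'][5].round(3))
E
python3 s.py
```

```text
17.6 [496.1  41.1 103.1] 25.7 F [0.04 1.33 5.38] T [ 0.1   -0.021  0.046] op 0.602 25.8 j6e 0.041
```

Request:
{"method": "carry_out", "body": {"targets": [{"dp": [0,0,0],"yaw": -4},{"dp": [0,0,0],"yaw": -8},{"dp": [0,0,0],"yaw": -12},{"dp": [0,0,0],"yaw": -15},{"dp": [0,0,0],"yaw": -15},{"dp": [0,0,0],"yaw": -15}]}}

```text
clock: 18.35
eef_pos: [496.1, 41.0, 103.1]
tcp_rot: [3.141, -0.001, 0.71]
contact_force: [-0.1, 1.4, 6.2]
opening: 0.599
grasp_force: 25.8
```

```bash
python3 s.py
```

```text
18.35 [496.1  41.  103.1] 40.7 F [-0.14  1.39  6.21] T [-0.004 -0.082  0.065] op 0.599 25.8 j6e 0.057
```

Request:
{"method": "carry_out", "body": {"targets": [{"dp": [0,0,0],"yaw": -2},{"dp": [0,0,0],"yaw": -4},{"dp": [0,0,0],"yaw": -5},{"dp": [0,0,0],"yaw": -5}]}}

```text
clock: 18.85
eef_pos: [496.2, 41.0, 103.1]
tcp_rot: [3.141, -0.001, 0.797]
contact_force: [0.7, 0.6, 5.7]
opening: 0.601
grasp_force: 25.8
```

```bash
python3 s.py
```

```text
18.85 [496.2  41.  103.1] 45.7 F [0.72 0.59 5.68] T [-0.051 -0.125  0.031] op 0.601 25.8 j6e -0.125
```

Request:
{"method": "carry_out", "body": {"targets": [{"dp": [0,0,-0.4],"yaw": -2},{"dp": [0,0,-0.4],"yaw": -4},{"dp": [0,0,-0.4],"yaw": -4},{"dp": [0,0,-0.4],"yaw": -4}]}}

```text
clock: 19.35
eef_pos: [495.9, 41.0, 103.2]
tcp_rot: [3.141, -0.0, 0.868]
contact_force: [1.6, -0.5, 1.4]
opening: 0.606
grasp_force: 25.4
```

```bash
python3 s.py
```

```text
19.35 [495.9  41.  103.2] 49.8 F [ 1.57 -0.51  1.38] T [-0.151 -0.544 -0.044] op 0.606 25.4 j6e -0.003
```

Request:
{"method": "carry_out", "body": {"targets": [{"dp": [0,0,0],"yaw": -2},{"dp": [0,0,0],"yaw": -4},{"dp": [0,0,0],"yaw": -4}]}}

```text
clock: 19.73
eef_pos: [495.7, 41.0, 103.2]
tcp_rot: [3.142, -0.0, 0.939]
contact_force: [1.8, -0.3, 1.9]
opening: 0.603
grasp_force: 25.4
```

```bash
python3 s.py
```

```text
19.725 [495.7  41.  103.2] 53.8 F [ 1.75 -0.29  1.93] T [-0.096 -0.471 -0.006] op 0.603 25.4 j6e -0.29
```

Request:
{"method": "carry_out", "body": {"targets": [{"dp": [0,0,0],"yaw": -2},{"dp": [0,0,0],"yaw": -3},{"dp": [0,0,0],"yaw": -3}]}}

```text
clock: 20.1
eef_pos: [495.6, 41.0, 103.2]
tcp_rot: [-3.141, 0.0, 0.991]
contact_force: [1.3, 0.2, 1.1]
opening: 0.601
grasp_force: 25.5
```

```bash
python3 s.py
```

```text
20.1 [495.6  41.  103.2] 56.8 F [1.33 0.24 1.09] T [-0.024 -0.294 -0.002] op 0.601 25.5 j6e -0.188
```

Request:
{"method": "carry_out", "body": {"targets": [{"dp": [0,0,0],"yaw": -1},{"dp": [0,0,0],"yaw": -2},{"dp": [0,0,0],"yaw": -2}]}}

```text
clock: 20.48
eef_pos: [495.5, 41.0, 103.2]
tcp_rot: [-3.141, 0.0, 1.026]
contact_force: [0.4, 1.8, 2.8]
opening: 0.606
grasp_force: 25.6
```

```bash
python3 s.py
```

```text
20.475 [495.5  41.  103.2] 58.8 F [0.37 1.77 2.8 ] T [ 0.05  -0.228 -0.013] op 0.606 25.6 j6e -0.185
```

Request:
{"method": "carry_out", "body": {"targets": [{"dp": [0,0,0],"yaw": -1},{"dp": [0,0,0],"yaw": -2},{"dp": [0,0,0],"yaw": -2}]}}

```text
clock: 20.85
eef_pos: [495.6, 41.0, 103.2]
tcp_rot: [-3.141, 0.0, 1.061]
contact_force: [0.5, 1.0, 3.7]
opening: 0.604
grasp_force: 25.6
```

```bash
python3 s.py
```

```text
20.85 [495.6  41.  103.2] 60.8 F [0.53 0.99 3.7 ] T [ 0.07  -0.132 -0.048] op 0.604 25.6 j6e -0.178
```

Request:
{"method": "carry_out", "body": {"targets": [{"dp": [0,0,0],"yaw": -1},{"dp": [0,0,0],"yaw": -2},{"dp": [0,0,0],"yaw": -2}]}}

```text
clock: 21.22
eef_pos: [495.6, 41.0, 103.2]
tcp_rot: [-3.141, 0.0, 1.096]
contact_force: [-0.6, 0.1, 4.5]
opening: 0.602
grasp_force: 25.7
```

```bash
python3 s.py
```

```text
21.225 [495.6  41.  103.2] 62.8 F [-0.61  0.12  4.54] T [ 0.079 -0.089 -0.027] op 0.602 25.7 j6e -0.174
```

Request:
{"method": "carry_out", "body": {"targets": [{"dp": [0,0,0],"yaw": -1},{"dp": [0,0,0],"yaw": -2},{"dp": [0,0,0],"yaw": -2}]}}

```text
clock: 21.6
eef_pos: [495.7, 41.0, 103.2]
tcp_rot: [-3.142, 0.0, 1.131]
contact_force: [-0.5, 0.3, 4.3]
opening: 0.604
grasp_force: 25.7
```

```bash
python3 s.py
```

```text
21.6 [495.7  41.  103.2] 64.8 F [-0.47  0.32  4.3 ] T [ 0.11  -0.052 -0.013] op 0.604 25.7 j6e -0.18
```

Request:
{"method": "carry_out", "body": {"targets": [{"dp": [0,0,0],"yaw": -1.5},{"dp": [0,0,0],"yaw": -3},{"dp": [0,0,0],"yaw": -3}]}}

```text
clock: 21.98
eef_pos: [495.7, 41.0, 103.2]
tcp_rot: [3.142, -0.0, 1.184]
contact_force: [-0.0, 1.1, 5.0]
opening: 0.602
grasp_force: 25.7
```

```bash
python3 s.py
```

```text
21.975 [495.7  41.  103.2] 67.8 F [-0.01  1.13  4.97] T [ 0.16  -0.063 -0.016] op 0.602 25.7 j6e -0.224
```

Request:
{"method": "carry_out", "body": {"targets": [{"dp": [0,0,0],"yaw": -1.5},{"dp": [0,0,0],"yaw": -3},{"dp": [0,0,0],"yaw": -3}]}}

```text
clock: 22.35
eef_pos: [495.7, 41.0, 103.2]
tcp_rot: [3.141, -0.0, 1.236]
contact_force: [-0.2, 1.4, 4.7]
opening: 0.605
grasp_force: 25.8
```

```bash
python3 s.py
```

```text
22.35 [495.7  41.  103.2] 70.8 F [-0.21  1.4   4.75] T [ 0.082 -0.099  0.012] op 0.605 25.8 j6e -0.216
```

Request:
{"method": "carry_out", "body": {"targets": [{"dp": [0,0,-0.3],"yaw": -1.5},{"dp": [0,0,-0.3],"yaw": -3},{"dp": [0,0,-0.3],"yaw": -3}]}}

```text
clock: 22.72
eef_pos: [495.7, 41.0, 103.4]
tcp_rot: [-3.142, 0.0, 1.288]
contact_force: [0.8, 0.4, 2.0]
opening: 0.6
grasp_force: 25.5
```

```bash
python3 s.py
```

```text
22.725 [495.7  41.  103.4] 73.8 F [0.78 0.44 2.04] T [ 0.032 -0.186 -0.028] op 0.6 25.5 j6e -0.256
```

Request:
{"method": "carry_out", "body": {"targets": [{"dp": [0,0,0],"yaw": -1.5},{"dp": [0,0,0],"yaw": -3},{"dp": [0,0,0],"yaw": -3}]}}

```text
clock: 23.1
eef_pos: [495.7, 41.0, 103.6]
tcp_rot: [3.142, 0.0, 1.341]
contact_force: [-0.6, -0.0, 3.6]
opening: 0.601
grasp_force: 25.6
```

```bash
python3 s.py
```

```text
23.1 [495.7  41.  103.6] 76.8 F [-0.61 -0.    3.56] T [ 0.122 -0.099 -0.02 ] op 0.601 25.6 j6e -0.243
```

Request:
{"method": "carry_out", "body": {"targets": [{"dp": [0,0,0],"yaw": -1},{"dp": [0,0,0],"yaw": -2},{"dp": [0,0,0],"yaw": -2}]}}

```text
clock: 23.48
eef_pos: [495.7, 41.0, 103.6]
tcp_rot: [3.142, -0.0, 1.376]
contact_force: [0.6, 0.2, 5.4]
opening: 0.602
grasp_force: 25.9
```

```bash
python3 s.py
```

```text
23.475 [495.7  41.  103.6] 78.8 F [0.56 0.19 5.39] T [ 0.087  0.056 -0.074] op 0.602 25.9 j6e -0.142
```

Request:
{"method": "carry_out", "body": {"targets": [{"dp": [0,0,-0.3],"yaw": 0},{"dp": [0,0,-0.3],"yaw": 0},{"dp": [0,0,-0.3],"yaw": 0}]}}

```text
clock: 23.85
eef_pos: [495.7, 41.0, 103.8]
tcp_rot: [3.142, -0.0, 1.375]
contact_force: [0.3, 0.4, 4.1]
opening: 0.601
grasp_force: 25.7
```

```bash
python3 s.py
```

```text
23.85 [495.7  41.  103.8] 78.8 F [0.28 0.35 4.07] T [ 0.121 -0.076 -0.016] op 0.601 25.7 j6e -0.025
```

Request:
{"method": "carry_out", "body": {"targets": [{"dp": [0,0,-0.5],"yaw": 0},{"dp": [0,0,-0.5],"yaw": 0},{"dp": [0,0,-0.5],"yaw": 0}]}}

```text
clock: 24.22
eef_pos: [495.8, 41.0, 104.5]
tcp_rot: [3.141, -0.0, 1.375]
contact_force: [-0.3, 0.8, 6.8]
opening: 0.601
grasp_force: 25.9
```

```bash
python3 s.py
```

```text
24.225 [495.8  41.  104.5] 78.8 F [-0.28  0.85  6.77] T [ 0.13  -0.028  0.067] op 0.601 25.9 j6e 0.06
```

Request:
{"method": "carry_out", "body": {"targets": [{"dp": [0,0,-0.5],"yaw": 0},{"dp": [0,0,-0.5],"yaw": 0},{"dp": [0,0,-0.5],"yaw": 0}]}}

```text
clock: 24.6
eef_pos: [495.7, 41.0, 104.8]
tcp_rot: [3.142, -0.0, 1.375]
contact_force: [0.9, 0.0, 4.1]
opening: 0.601
grasp_force: 25.6
```

```bash
python3 s.py
```

```text
24.6 [495.7  41.  104.8] 78.8 F [0.89 0.05 4.08] T [ 0.129 -0.1    0.01 ] op 0.601 25.6 j6e 0.064
```

Request:
{"method": "carry_out", "body": {"targets": [{"dp": [0,0,-0.5],"yaw": 0},{"dp": [0,0,-0.5],"yaw": 0},{"dp": [0,0,-0.5],"yaw": 0}]}}

```text
clock: 24.98
eef_pos: [495.7, 41.0, 105.3]
tcp_rot: [3.142, 0.0, 1.375]
contact_force: [2.0, 0.8, 2.7]
opening: 0.603
grasp_force: 25.5
```

```bash
python3 s.py
```

```text
24.975 [495.7  41.  105.3] 78.8 F [2.   0.78 2.74] T [ 0.102 -0.176  0.051] op 0.603 25.5 j6e 0.069
```

Request:
{"method": "carry_out", "body": {"targets": [{"dp": [0,0,-0.5],"yaw": 0},{"dp": [0,0,-1],"yaw": 0},{"dp": [0,0,-1],"yaw": 0}]}}

```text
clock: 25.35
eef_pos: [495.6, 40.9, 106.2]
tcp_rot: [-3.141, 0.0, 1.375]
contact_force: [2.6, -0.4, -0.2]
opening: 0.598
grasp_force: 25.2
```

```bash
python3 s.py
```

```text
25.35 [495.6  40.9 106.2] 78.8 F [ 2.62 -0.43 -0.18] T [ 0.009 -0.225  0.108] op 0.598 25.2 j6e 0.06
```

Request:
{"method": "carry_out", "body": {"targets": [{"dp": [0,0,-0.5],"yaw": 0},{"dp": [0,0,-1],"yaw": 0},{"dp": [0,0,-1],"yaw": 0}]}}

```text
clock: 25.72
eef_pos: [495.4, 41.0, 107.2]
tcp_rot: [-3.141, 0.0, 1.375]
contact_force: [-0.2, -0.7, -2.6]
opening: 0.604
grasp_force: 25.0
```

```bash
python3 s.py
```

```text
25.725 [495.4  41.  107.2] 78.8 F [-0.18 -0.66 -2.62] T [ 0.024 -0.168  0.064] op 0.604 25.0 j6e 0.048
```

Request:
{"method": "carry_out", "body": {"targets": [{"dp": [0,0,0],"yaw": 0},{"dp": [0,0,0],"yaw": 0}]}}

```text
clock: 25.98
eef_pos: [495.6, 41.0, 107.3]
tcp_rot: [-3.141, 0.0, 1.375]
contact_force: [1.8, -0.5, -1.5]
opening: 0.601
grasp_force: 25.1
```

```bash
python3 s.py
```

```text
25.975 [495.6  41.  107.3] 78.8 F [ 1.82 -0.5  -1.54] T [ 0.039 -0.16   0.029] op 0.601 25.1 j6e 0.038
```

Request:
{"method": "carry_out", "body": {"targets": [{"dp": [0,0,-0.5],"yaw": 0},{"dp": [0,0,-0.5],"yaw": 0},{"dp": [0,0,-0.5],"yaw": 0}]}}

```text
clock: 26.35
eef_pos: [495.7, 41.0, 107.8]
tcp_rot: [3.141, -0.0, 1.375]
contact_force: [0.8, -0.5, -2.4]
opening: 0.604
grasp_force: 25.1
```

```bash
python3 s.py; python3 - <<'E'
from h import *
b=r.grab_frame("scene"); crop(b,275,165,70,75,8,"pics/c7.png")
E
```

```text
26.35 [495.7  41.  107.8] 78.8 F [ 0.8  -0.46 -2.35] T [-0.075 -0.136  0.003] op 0.604 25.1 j6e 0.029
```

View pics/c7.png

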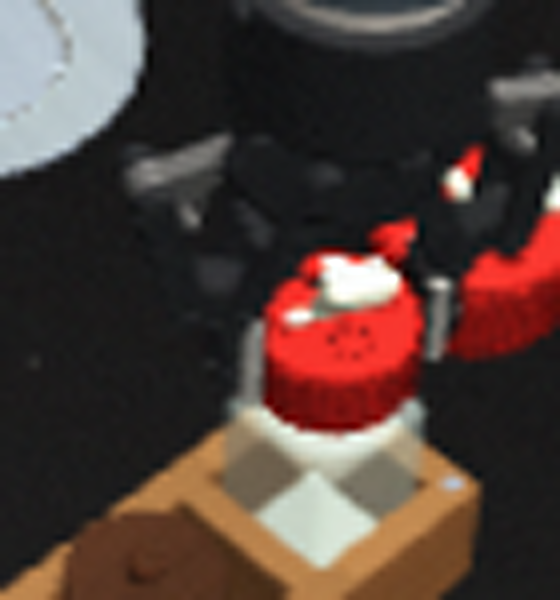

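The picture shows the cap turned with the jaws and its tab up. The cap edge has risen to about (340,430), while the jar floor apex at (318,472) has not moved, so the cap is clear of the lugs. I lift on.

Request:
{"method": "carry_out", "body": {"targets": [{"dp": [0,0,-1.5],"yaw": 0},{"dp": [0,0,-3],"yaw": 0},{"dp": [0,0,-4.5],"yaw": 0},{"dp": [0,0,-6],"yaw": 0},{"dp": [0,0,-6],"yaw": 0}]}}

```text
clock: 27.02
eef_pos: [495.7, 41.0, 113.9]
tcp_rot: [3.141, -0.0, 1.375]
contact_force: [0.3, -0.6, -1.2]
opening: 0.606
grasp_force: 25.2
```

```bash
cat > jar.py <<'E'
from h import *
b=r.grab_frame("scene")[222:242,303:330].astype(int);s=b.sum(2)
ys,xs=np.nonzero((b.min(2)>185));print("bright",len(ys),xs.mean().round(2),ys.mean().round(2)+222,ys.min()+222,ys.max()+222)
E
python3 s.py; python3 jar.py; python3 - <<'E'
import cv2,numpy as np
# same measure from the saved crop c7 (scale 8, offset 275,165)
im=cv2.imread("pics/c7.png");sm=cv2.resize(im,(70,75),interpolation=cv2.INTER_AREA)[57:77,28:55]
ys,xs=np.nonzero(sm.min(2)>185);print(len(ys),xs.mean(),ys.mean()+222,ys.min()+222,ys.max()+222)
E
```

```text
27.025 [495.7  41.  113.9] 78.8 F [ 0.3  -0.6  -1.22] T [ 0.015 -0.013 -0.039] op 0.606 25.2 j6e 0.0
bright 85 11.38 229.29 222 235
82 11.25609756097561 229.3048780487805 222 234
```

Request:
{"method": "carry_out", "body": {"targets": [{"dp": [0,0,-4],"yaw": 0},{"dp": [0,0,-8],"yaw": 0},{"dp": [0,0,-12],"yaw": 0},{"dp": [0,0,-18],"yaw": 0},{"dp": [0,0,-30],"yaw": 0},{"dp": [0,0,-50],"yaw": 0},{"dp": [0,0,-60],"yaw": 0},{"dp": [0,0,-60],"yaw": 0}]}}

```text
clock: 28.08
eef_pos: [496.2, 41.1, 174.7]
tcp_rot: [3.14, -0.001, 1.375]
contact_force: [-0.1, -0.4, -0.7]
opening: 0.601
grasp_force: 25.2
```

Request:
{"method": "carry_out", "body": {"targets": [{"dp": [-20,4,0],"yaw": 0},{"dp": [-60,11,0],"yaw": 0},{"dp": [-100,19,0],"yaw": 0},{"dp": [-140,26,0],"yaw": 0},{"dp": [-180,33,0],"yaw": 0},{"dp": [-220,41,0],"yaw": 0},{"dp": [-250,46,0],"yaw": 0},{"dp": [-268.5,50,0],"yaw": 0},{"dp": [-268.5,50,0],"yaw": 0},{"dp": [-268.5,50,0],"yaw": 0}]}}

```text
clock: 29.32
eef_pos: [492.3, -231.3, 173.4]
tcp_rot: [-3.141, -0.001, 1.375]
contact_force: [0.3, 0.3, -1.2]
opening: 0.6
grasp_force: 25.2
```

```bash
python3 s.py; python3 jar.py; python3 - <<'E'
from h import *
b=r.grab_frame("scene");h=cv2.cvtColor(b,cv2.COLOR_RGB2HSV)
m=((h[...,2]>120)&(h[...,1]<70)).astype(np.uint8);m[:, :235]=0;m[:,300:]=0;m[:145]=0;m[192:]=0
c=max(cv2.findContours(m,0,1)[0],key=cv2.contourArea);print("plate scene bbox",cv2.boundingRect(c))
x,y,w,hh=cv2.boundingRect(c);print(onz("scene",(x+w/2,y+hh/2),8))
print("proj centre",proj("scene",[[492.4,-232,8]]),proj("top",[[492.4,-232,12]]))
E
```

```text
29.325 [ 492.3 -231.3  173.4] 78.8 F [ 0.32  0.27 -1.2 ] T [-0.032  0.01  -0.068] op 0.6 25.2 j6e -0.011
bright 85 11.38 229.29 222 235
plate scene bbox (244, 154, 49, 34)
[ 495.1 -228.1    8. ]
proj centre [[268.7 169.9]] [[380.2 236.7]]
```

Request:
{"method": "carry_out", "body": {"targets": [{"dp": [0,0,30],"yaw": 0},{"dp": [0,0,70],"yaw": 0},{"dp": [0,0,110],"yaw": 0},{"dp": [0,0,135],"yaw": 0},{"dp": [0,0,148],"yaw": 0},{"dp": [0,0,153],"yaw": 0},{"dp": [0,0,153],"yaw": 0},{"dp": [0,0,153],"yaw": 0}]}}

```text
clock: 30.42
eef_pos: [493.1, -232.3, 21.7]
tcp_rot: [3.14, 0.0, 1.375]
contact_force: [0.2, -0.3, -0.2]
opening: 0.598
grasp_force: 25.2
```

Request:
{"method": "carry_out", "body": {"targets": [{"dp": [0,0,1],"yaw": 0},{"dp": [0,0,2],"yaw": 0},{"dp": [0,0,3],"yaw": 0},{"dp": [0,0,3],"yaw": 0}]}}

```text
clock: 30.92
eef_pos: [492.4, -232.0, 17.7]
tcp_rot: [-3.141, -0.0, 1.375]
contact_force: [-0.1, 0.3, -0.2]
opening: 0.607
grasp_force: 25.2
```

Request:
{"method": "carry_out", "body": {"targets": [{"dp": [0,0,1],"yaw": 0},{"dp": [0,0,2],"yaw": 0},{"dp": [0,0,2],"yaw": 0}]}}

```text
clock: 31.3
eef_pos: [492.4, -232.0, 15.7]
tcp_rot: [-3.141, -0.0, 1.375]
contact_force: [0.4, -0.1, -0.3]
opening: 0.605
grasp_force: 25.2
```

Request:
{"method": "carry_out", "body": {"targets": [{"dp": [0,0,1],"yaw": 0},{"dp": [0,0,1],"yaw": 0},{"dp": [0,0,1],"yaw": 0}]}}

```text
clock: 31.68
eef_pos: [492.5, -232.1, 14.8]
tcp_rot: [-3.142, -0.0, 1.375]
contact_force: [-0.3, -0.6, -1.2]
opening: 0.602
grasp_force: 25.2
```

Request:
{"method": "carry_out", "body": {"targets": [{"dp": [0,0,1],"yaw": 0},{"dp": [0,0,1],"yaw": 0},{"dp": [0,0,1],"yaw": 0}]}}

```text
clock: 32.05
eef_pos: [492.5, -232.1, 13.8]
tcp_rot: [-3.142, -0.0, 1.375]
contact_force: [0.3, -0.3, -0.7]
opening: 0.604
grasp_force: 25.2
```

Request:
{"method": "carry_out", "body": {"targets": [{"dp": [0,0,1],"yaw": 0},{"dp": [0,0,1],"yaw": 0},{"dp": [0,0,1],"yaw": 0}]}}

```text
clock: 32.42
eef_pos: [492.6, -232.1, 13.2]
tcp_rot: [3.141, 0.0, 1.375]
contact_force: [-1.3, 0.3, 6.0]
opening: 0.601
grasp_force: 25.8
```

Request:
{"method": "carry_out", "body": {"targets": [{"dp": [0,0,0.7],"yaw": 0},{"dp": [0,0,0.7],"yaw": 0},{"dp": [0,0,0.7],"yaw": 0}]}}

```text
clock: 32.8
eef_pos: [492.6, -232.1, 13.1]
tcp_rot: [3.141, 0.0, 1.375]
contact_force: [-3.5, 2.0, 14.1]
opening: 0.603
grasp_force: 26.7
```

Request:
{"method": "carry_out", "body": {"targets": [{"dp": [0,0,-1],"yaw": 0},{"dp": [0,0,-1],"yaw": 0}]}}

```text
clock: 33.05
eef_pos: [492.6, -232.2, 13.2]
tcp_rot: [3.141, 0.0, 1.375]
contact_force: [-0.7, 0.7, 4.7]
opening: 0.6
grasp_force: 25.7
```

Request:
{"method": "carry_out", "body": {"targets": [{"dp": [0,0,0],"yaw": 0},{"dp": [0,0,0],"yaw": 0},{"dp": [0,0,0],"yaw": 0},{"dp": [0,0,0],"yaw": 0},{"dp": [0,0,0],"yaw": 0}], "fingers": 1}}

```text
clock: 33.67
eef_pos: [492.5, -232.1, 13.0]
tcp_rot: [-3.142, -0.0, 1.375]
contact_force: [0.8, 0.4, -0.1]
opening: 1.003
grasp_force: 0.0
```

Request:
{"method": "carry_out", "body": {"targets": [{"dp": [0,0,-5],"yaw": 0},{"dp": [0,0,-20],"yaw": 0},{"dp": [0,0,-50],"yaw": 0},{"dp": [0,0,-100],"yaw": 0},{"dp": [0,0,-150],"yaw": 0},{"dp": [-30,0,-200],"yaw": 0},{"dp": [-90,0,-200],"yaw": 0},{"dp": [-150,0,-200],"yaw": 0},{"dp": [-150,0,-200],"yaw": 0}]}}

```text
clock: 34.8
eef_pos: [462.4, -382.9, 214.5]
tcp_rot: [3.14, 0.002, 1.371]
contact_force: [0.3, 0.3, -0.1]
opening: 1.002
grasp_force: 0.0
```

```bash
python3 s.py; python3 jar.py; python3 - <<'E'
from h import *
a=r.grab_frame("top");h=cv2.cvtColor(a,cv2.COLOR_RGB2HSV)
red=(((h[...,0]<8)|(h[...,0]>172))&(h[...,1]>150)&(h[...,2]>80)).astype(np.uint8)
k,l,st,c=cv2.connectedComponentsWithStats(red)
for i in range(1,k):
    if st[i,4]>60:
        cc=np.argwhere(l==i)[:,::-1].astype(np.float32);e=cv2.minEnclosingCircle(cc);print(st[i],e,onz("top",e[0],30))
m=(h[...,2]>90).astype(np.uint8);m[:,:335]=0;m[:190]=0;m[290:]=0
q=max(cv2.findContours(m,0,1)[0],key=cv2.contourArea);e=cv2.fitEllipse(q);print("plate",e,onz("top",e[0],12))
b=r.grab_frame("scene");h=cv2.cvtColor(b,cv2.COLOR_RGB2HSV)
red=(((h[...,0]<8)|(h[...,0]>172))&(h[...,1]>150)&(h[...,2]>80)).astype(np.uint8)
k,l,st,c=cv2.connectedComponentsWithStats(red)
for i in range(1,k):
    if st[i,4]>60: print("scene",st[i],c[i].round(1))
print(proj("scene",[[492.5,-232,3],[492.5,-232,30],[492.5,-232,68]]))
sub=b[140:182,250:290];print("\n".join("".join("R" if red[140+i,250+j] else("W" if p.min()>215 else ".") for j,p in enumerate(row)) for i,row in enumerate(sub)))
E
```

```text
34.8 [ 462.4 -382.9  214.5] 78.6 F [ 0.25  0.26 -0.14] T [-0.002 -0.04   0.016] op 1.002 0.0 j6e -0.58
bright 85 11.38 229.29 222 235
[366 120  26  28 250] ((378.5, 133.5), 14.089102745056152) [ 729.7 -236.    30. ]
[370 226  23  22 257] ((381.3823547363281, 236.7941131591797), 11.44615364074707) [ 491.4 -230.    30. ]
[284 274  31  30 522] ((299.14422607421875, 289.19232177734375), 16.039709091186523) [380.6 -41.4  30. ]
plate ((379.8420715332031, 236.74758911132812), (64.32337951660156, 66.10839080810547), 141.71817016601562) [ 492.2 -231.1   12. ]
scene [ 182   50   51   46 1333] [203.7  71.6]
scene [260 160  17  17 207] [268. 169.]
scene [321 183  26  27 451] [332.6 197.2]
scene [180 189  23  14 143] [192.1 195.1]
[[268.7 171.1]
 [268.5 164.6]
 [268.1 155.1]]
........................................
........................................
........................................
........................................
........................................
........................................
........................................
.......................................
[... 695 characters left out ...]
...
..........RRR...RRRRRRRRRRR.............
..........RRRRRRRRRRRRRRRRR.............
..........RRRRRRRRRRRRRRRRR.............
..........RRRRRRRRRRRRRRRRR.............
..........RRRRRRRRRRRRRRRRR.............
..........RRRRRRRRRRRRRRRRR.............
..........RRRRRRRRRRRRRRRRR.............
...........RRRRRRRRRRRRRRRR.............
...........RRRRRRRRRRRRRRR..............
....W.......RRRRRRRRRRRRR...............
.............RRRRRRRRRRR................
...............RRRRRRR..................
........................................
........................................
........................................
........................................
........................................
```

The cap sits upright with its tab raised, within about 2 mm of the plate's centre. The jar hasn't moved, so I hand in.

```bash
python3 -c "
from rig import r
print(r.sign_off())"
```

```text
the job is handed in; nothing more can be done
None
```

The job is handed in: the jar is open, its cap stands right way up with the tab raised about 2 mm from the middle of the plate, and the jar is still seated in the caddy after about 35 s on the clock. Pushing the tab up tilted the jar a few mm in its well, but it settled upright again.

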